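Fit the keyed spacer and tube wheel to the tilted tube rotator

ROBOT

A 6-joint arm with a two-finger parallel gripper is mounted at the origin on a cart in front of the work surface, level with it; the furniture and walls round the work are solid. World frame = base frame: x ahead of the robot, y to its left, z up, the work surface at z = 0. Lengths are in m, angles in rad, forces in N, time in s.
With the tool pointing down it reaches from about 0.3 to 0.775 m from the base axis. Payload 14.6 kg.
Tool frame: the origin (TCP) lies between the finger pads; the fingertips stand ctrl.tip_extent ahead of it and the grasp point (between the pads) lies 3 mm ahead of it (ctrl.tip_extent is the distance from the TCP to the fingertips, in m); z points along the fingers, y is the line along which they close (so a half turn about z gives the same grasp; the last joint's range is limited). The gripper opens to 94 mm and grips with 3 to 60 N. Pads are 16 mm wide; open, the fingers measure 119 mm over their backs; the gripper's body (75 mm by 177 mm) begins 78 mm behind the grasp point.
Start: joints at [1.132, 0.3, 1.521, -0, 1.321, -0.067], TCP at [0.2, 0.512, 0.227] pointing down, gripper open.
Joint ranges: [-3.03, 3.03], [-0.79, 2.21], [0.23, 2.52], [-1.04, 4.18], [0, 3.07], [-2.55, 2.55]. Speed limits (rad/s): [2.22, 2.22, 2.57, 3.14, 3.14, 3.14].

INTERFACE

Orientations are given as [roll, pitch, yaw] about the fixed x, y, z axes, in that order (R = Rz(yaw) Ry(pitch) Rx(roll)).
In Python, from station import ctrl gives the robot as it stands.
- The arm moves only by the shell command python3 shift.py 'ROWS' [OPENING] [FORCE]. ROWS is a JSON list of rows, 1 to 10 of them, each of 6 numbers: dx, dy, dz in m, then a rotation vector rx, ry, rz in rad; each row shifts and turns the commanded pose from where the row before left it, along the tool's axes as they then stand; what a row does not reach is not made up. A row lasts 1/10 s, in which the tool goes at most 0.05 m and 0.15 rad, less where a joint would pass 70% of its speed; a pose out of reach is approached as far as the arm can. OPENING is the finger opening in m, set as the command begins (- or left out keeps the last). The fingers move at their own pace and stop on an object; FORCE is the grip in N (left out, the last holds). Time passes only in rows, so rows that do not move let the fingers close. It prints the time, the measured TCP pose, the force, the opening and the grip force at its end.
- ctrl.get_obs(): the state, without advancing time (a new reading comes with each control period).
- ctrl.camera(name): name is "side" or "top"; returns a dict with "pixels" (420x560x3 uint8, blue, green, red), "fx", "fy", "cx", "cy" (pixels), "extrinsics" (4x4, takes a point from camera to world coordinates). Camera axes: x right, y up, looking along -z (the intrinsics and any distortion apply to the point x, -y, -z); pixel columns grow to the right and rows downward; lengths in m; the calibration is good to about 2 mm. A picture is of the moment at which its call begins. There is no depth.
- ctrl.hand_in(): hands the job in; it is judged then, once.
The state is a dict: "time_s": time; "qpos": joint angles; "joint_vel": joint speeds; "tau": joint torques, N m; "ee_pos": TCP position; "eef_rot": TCP orientation; "force": force on the tool from outside, world axes, zero at the start; "moment": the same for the moment, N m; "grip_width": finger opening in m; "grip_force": force on a finger pad.
Only numpy, scipy, OpenCV 4.12 (cv2) and the standard library are available. Lean on these libraries where they do the work, as an engineer would, in place of code of your own. Each camera call takes 0.05 s, during which the arm holds its last target. There are 200 camera calls.

TASK

Set up the tube rotator: put the D-bore spacer on its tilted drive shaft, turned so that its flat matches the flat of the shaft, and push it fully home against the boss. Then fit the tube wheel on the same shaft in the same way, hub outward, fully home on the spacer. Let go of both, do not force them on (they slip on easily once the flats match), and leave the tape roll, petri dish and timer where they lie.

Things in the scene. Friction and masses are not known exactly. Their poses are not given: they have to be found in the camera images.
- rotator: White tube rotator, fixed: base 160 x 130 x 24 mm, origin at the centre of its underside, x to its rear, z up. Two grey cheeks (119 mm over both, tops 96 mm up; black side knobs reach 72 mm either side of the middle) hold a motor head 84 x 100 x 56 mm whose top face tilts 30 degrees to the front (-x). On that face a boss, 36 mm across, 10 mm high, carries the shaft. Place and heading vary.
- spindle_seat (a point): Where the D-shaped steel shaft leaves the boss, on the shaft's axis, about 113 mm above the worktop. z: outward along the shaft, which leans 30 degrees from vertical to the rotator's front; x: out of the shaft, square to its flat. Shaft 22 mm in diameter, flat 3 mm from the axis, 50 mm long; the last 6 mm taper by 2.4 mm all round, flat included. The frame turns with the shaft.
- wheel_seat (a point): On the shaft's axis 20 mm out from the boss, where the underside of the wheel comes when the spacer is home; same axes as spindle_seat.
- spindle_tip (a point): On the shaft's axis at its free tip, 50 mm out from the boss; same axes as spindle_seat.
- spindle (a joint): Angle of the drive shaft about its own axis: 0 when the flat faces the rotator's rear and up, growing counter-clockwise seen from the tip. The gear motor holds it: about 2.5 N m are needed to turn it. It starts anywhere within 0.9 rad either way and need not be turned.
- spacer: Loose aluminium collar lying flat, 44 mm across, 20 mm high, about 70 g, with a D-shaped hole right through: 24 mm in diameter, flat 4 mm from the axis (1 mm clear of the shaft all round, fits within about 6 degrees). Origin: centre of its underside, on the bore axis; z up along the bore; x towards the bore's flat, where a small dark dot marks the top. Lies left or right of the rotator.
- wheel: Loose white tube wheel lying hub up, about 110 g: disc 76 mm across, 8 mm thick, with eight flat forked clips (119 mm across all), and a round hub 36 mm across up to 34 mm above the underside. Same D-bore as the spacer, right through. Origin: centre of its underside, on the bore axis; z up to the hub; x towards the bore's flat, where a small dark dot marks the hub. On the other side from it.
- microscope: White microscope, fixed at the left end of the worktop, about 0.4 m tall; it takes up some 0.38 to 0.65 m ahead of the robot and everything further left than 0.45 m. Origin at the centre of its underside. Only to be kept clear of by the arm.
- tape_roll: Bystander: roll of label tape lying flat, 68 mm across, 19 mm high, origin at the centre of its underside.
- petri_dish: Bystander: closed petri dish, 60 mm across, 15 mm high, origin at the centre of its underside.
- timer: Bystander: white lab timer lying on its back, 66 x 66 x 19 mm, origin at the centre of its underside.

How it is judged:
By the outcome, as a careful person would: the job done as asked, in the order asked, and still so for the second after the job is handed in, with the robot touching nothing.
It also fails if it takes over 64 s, if anything falls off the work surface, if the arm or the gripper's body presses on something with over 40 N, if the wrist force passes 120 N, or if a joint passes its speed limit or range.

## Working session

There is one attempt and no reset: what is moved stays moved. The work goes in short steps, Python scripts to look and compute and a shell command to move; the robot and the scene stay as the last step left them, time stands still between calls to the robot, and variables do not carry over. Pictures are saved under pics/ and viewed, at most 13 in all, crops included, and the job is handed in when it is done.

```bash
ls; mkdir -p pics; python3 - <<'E'
from station import ctrl
import cv2
print(ctrl.tip_extent)
for n in("side","top"):
    c=ctrl.camera(n); cv2.imwrite(f"pics/{n}0.png",c["pixels"]); print(n,c["fx"],c["fy"],c["cx"],c["cy"],c["extrinsics"].tolist() if hasattr(c["extrinsics"],'tolist') else c["extrinsics"],[k for k in c])
print(ctrl.get_obs())
E
```

```text
pics
shift.py
station.py
0.022
side 409.61137090819443 409.61137090819443 271.37645055652797 215.80214228854655 [[0.9847340881435168, 0.11490070827495465, -0.1307539784712887, 0.36391243149783176], [-0.17402601392562037, 0.6338903814432124, -0.7535900283250427, -0.7323144557107057], [-0.0037043387151077583, 0.7648403830549828, 0.6442091790117486, 0.8956455362814845], [0.0, 0.0, 0.0, 1.0]] ['pixels', 'fx', 'fy', 'cx', 'cy', 'extrinsics']
top 431.4154361830153 431.4154361830153 280.640997372547 202.3084813414967 [[0.01728071831037018, 0.9851896885394579, -0.17059500101176323, 0.3150176834635459], [-0.9998461266493783, 0.016512482127046528, -0.005921229453344458, 0.14788562273803102], [-0.003016587295740864, 0.17067107408559257, 0.985323441653327, 1.5006353099058751], [0.0, 0.0, 0.0, 1.0]] ['pixels', 'fx', 'fy', 'cx', 'cy', 'extrinsics']
{'time_s': 0.1, 'qpos': array([ 1.13237994e+00,  3.00407754e-01,  1.52146302e+00, -2.28594432e-05,
        1.32068113e+00, -6.65961701e-02]), 'joint_vel': array([ 0.00069778, -0.00092217, -0.00045148, -0.00034744, -0.00050415,
       -0.00090697]), 'tau': array([-7.17922831e-06, -5.32649410e+01, -3.53282475e+01,  7.09069194e-02,
        2.34972319e-02, -1.27956328e-04]), 'ee_pos': array([0.199748  , 0.51224544, 0.22697101]), 'eef_rot': array([-3.14063406e+00, -4.17412230e-05,  2.76977809e+00]), 'force': array([0.28079847, 0.55466232, 0.52393338]), 'moment': array([0.04186414, 0.01964446, 0.0044856 ]), 'grip_force': 0.0, 'grip_width': 0.0940553923645354}
```
View pics/side0.png

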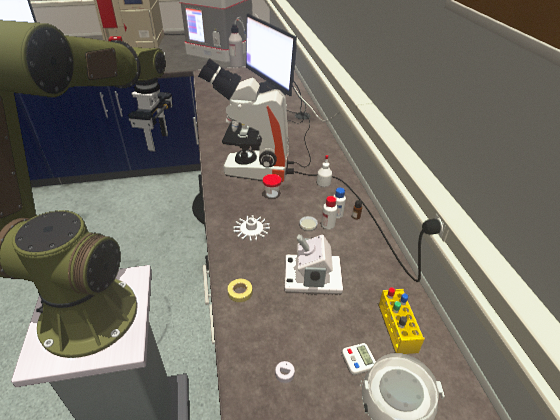

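View pics/top0.png

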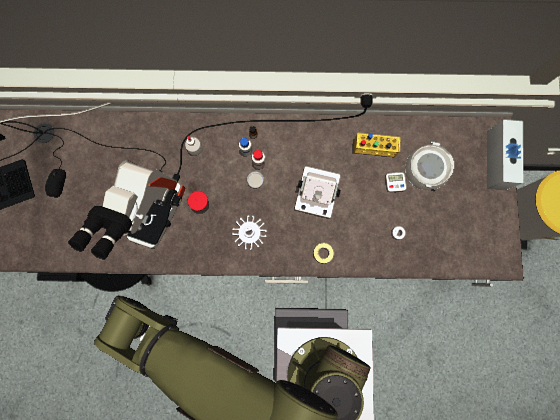

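```bash
cat > h.py <<'E'
import numpy as np,cv2
from scipy.spatial.transform import Rotation as R
from station import ctrl
def ray(c,u,v):
    E=np.array(c["extrinsics"]); d=E[:3,:3]@np.array([(u-c["cx"])/c["fx"],-(v-c["cy"])/c["fy"],-1]); return E[:3,3],d/np.linalg.norm(d)
def onz(c,u,v,z):
    o,d=ray(c,u,v); return o+d*(z-o[2])/d[2]
def proj(c,p):
    E=np.array(c["extrinsics"]); q=E[:3,:3].T@(np.array(p)-E[:3,3]); return c["cx"]+c["fx"]*q[0]/-q[2], c["cy"]-c["fy"]*q[1]/-q[2]
def tri(c1,p1,c2,p2):
    o1,d1=ray(c1,*p1);o2,d2=ray(c2,*p2)
    A=np.stack([d1,-d2],1);s=np.linalg.lstsq(A,o2-o1,rcond=None)[0]
    a=o1+d1*s[0];b=o2+d2*s[1];return (a+b)/2,np.linalg.norm(a-b)
def crop(im,u,v,h,s):
    return cv2.resize(im[v-h:v+h,u-h:u+h],(s,s),interpolation=cv2.INTER_NEAREST)
E
python3 - <<'E'
from h import *
S=ctrl.camera("side")["pixels"];T=ctrl.camera("top")["pixels"]
r1=np.hstack([crop(T,399,232,11,264),crop(T,249,232,22,264),crop(T,318,191,22,264)])
r2=np.hstack([crop(S,285,370,11,264),crop(S,251,228,22,264),crop(S,308,255,22,264)])
cv2.imwrite("pics/m1.png",np.vstack([r1,r2]))
E
```

View pics/m1.png

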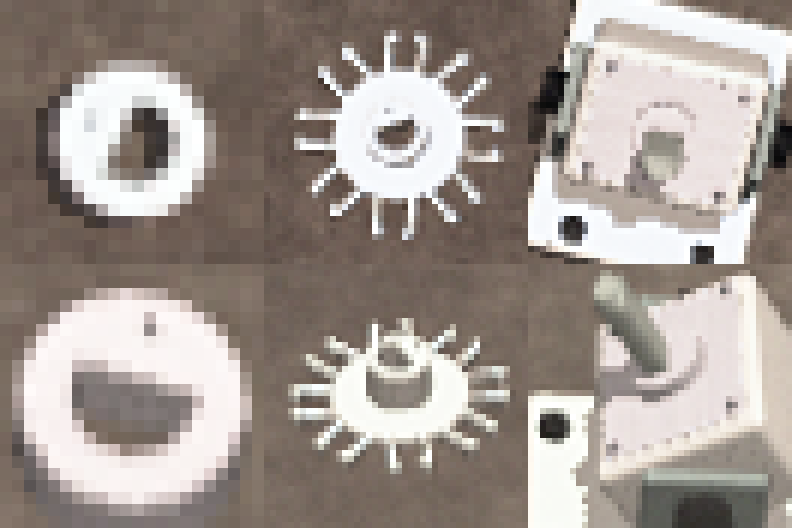

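```bash
cat >> h.py <<'E'
def hole(c,u,v,h,z,thr,k=8,pr=None):
    """D hole: dark blob nearest (u,v); its outline taken to plane z; returns centre, angle of flat, area"""
    g=cv2.cvtColor(c["pixels"],cv2.COLOR_BGR2GRAY)[v-h:v+h,u-h:u+h]
    G=cv2.resize(g,None,fx=k,fy=k,interpolation=cv2.INTER_CUBIC)
    cs,_=cv2.findContours((G<thr).astype(np.uint8),cv2.RETR_LIST,cv2.CHAIN_APPROX_NONE)
    out=[]
    for q in cs:
        P=np.array([onz(c,(a+.5)/k-.5+u-h,(b+.5)/k-.5+v-h,z)[:2] for a,b in q[:,0]])*1e3
        m0=P.mean(0);m=cv2.moments((P-m0).astype(np.float32)); A=abs(m["m00"])
        if not 120<A<700: continue
        cen=m0+[m["m10"]/m["m00"],m["m01"]/m["m00"]]
        mu=np.array([[m["mu20"],m["mu11"]],[m["mu11"],m["mu02"]]])/m["m00"]
        w,V=np.linalg.eigh(mu); x=V[:,0]; t=(P-cen)@x
        if abs(t.max())>abs(t.min()): x=-x   # flat is the nearer side
        out.append((cen+3.01*x,np.degrees(np.arctan2(x[1],x[0])),A,w))
    return out
E
python3 - <<'E'
from h import *
np.set_printoptions(precision=2,suppress=True)
S=ctrl.camera("side");T=ctrl.camera("top")
for n,c,u,v in(("side",S,285,370),("top",T,399,232)):
    g=cv2.cvtColor(c["pixels"],cv2.COLOR_BGR2GRAY);print(n,"\n",g[v-9:v+10,u-11:u+11] if n=="side" else "")
    for thr in(150,170,190): print(thr,hole(c,u,v,10 if n=="top" else 12,.02,thr))
for n,c,u,v in(("dotS",S,286.0,363.3),("dotT",T,395,230.5)): print(n,onz(c,u,v,.02)*1e3)
for n,c,u,v in(("side",S,250,222),("top",T,249,232)):
    g=cv2.cvtColor(c["pixels"],cv2.COLOR_BGR2GRAY);print(n,"\n",g[v-7:v+8,u-8:u+9])
    for thr in(130,150,170,190): print(thr,hole(c,u,v,9,.034,thr))
a=cv2.resize(T["pixels"][162:222,288:344],None,fx=7,fy=7,interpolation=cv2.INTER_CUBIC)
b=cv2.resize(S["pixels"][232:292,284:340],None,fx=7,fy=7,interpolation=cv2.INTER_CUBIC)
cv2.imwrite("pics/rot.png",np.hstack([a,b]))
E
```

```text
side 
 [[114 110 108 105 102 101 107 142 171 192 220 202 185 168 123 116 120 118
  118 118 122 118]
 [119 120 114 103 104 143 215 241 243 244 247 246 244 242 235 203 125 111
  112 114 121 115]
 [114 115 108 107 153 243 247 248 247 246 247 244 192 249 249 245 224 145
  107 111 112 114]
 [104 102 106 168 242 249 247 246 245 245 246 243 145 236 246 247 248 239
  152 105 108 108]
 [103 106 139 237 249 246 246 246 245 246 247 246 235 243 246 245 247 250
  230 122 108 111]
 [107 111 190 249 247 246 236 242 242 247 247 247 246 246 246 246 246 247
  247 194 109 113]
 [110 142 239 247 244 245 190 185 192 233 234 249 247 248 246 246 245 246
  248 239 126 111]
 [110 152 245 246 245 243 118 123 130 155 159 195 195 236 247 247 246 246
  247 250 150 110]
 [111 170 251 246 246 236  99 118 119 118 118 122 127 154 173 186 232 247
  246 247 166 112]
 [109 160 247 245 246 232 100 120 121 116 121 113 120 109 112 120 190 246
  245 247 195 116]
 [110 145 240 245 245 244 138 115 118 112 121 120 124 120 115 132 230 245
  244 246 195 122]
 [111 117 241 245 243 244 206 104 112 109 112 113 115 108 120 175 248 
[... 3887 characters left out ...]
248 250 194 206 238 242 238 212 153 197 250 249 248 248 248]
 [249 248 248 249 250 251 197 152 145 161 162 249 250 248 247 248 250]
 [250 249 248 248 247 248 250 253 253 253 252 249 248 247 248 250 251]
 [232 251 249 247 247 247 249 249 249 249 248 247 248 248 250 252 220]]
130 [(array([467.42, 264.81]), np.float64(22.085749368269273), 217.41254096806705, array([11.11, 29.09]))]
150 [(array([467.4 , 264.73]), np.float64(21.814998786720096), 246.67178357118775, array([12.72, 32.23]))]
170 [(array([467.36, 264.74]), np.float64(21.585774595003077), 278.2992391626406, array([14.67, 35.31]))]
190 [(array([467.33, 264.74]), np.float64(20.795986741509164), 311.0194442250129, array([16.65, 38.76]))]
```

View pics/rot.png

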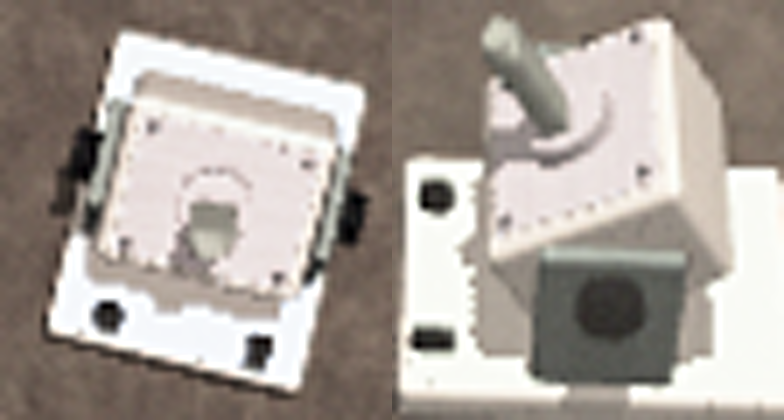

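```bash
python3 - <<'E'
from h import *
np.set_printoptions(precision=2,suppress=True)
S=ctrl.camera("side");T=ctrl.camera("top")
co=[onz(T,288+a/7-.5,162+b/7-.5,.024)*1e3 for a,b in((120,32),(362,88),(300,390),(48,330))]
P=np.array(co)[:,:2];print(P, P.mean(0),[np.linalg.norm(P[i]-P[i-1]) for i in range(4)])
X=(P[0]+P[1]-P[2]-P[3]);Y=(P[0]+P[3]-P[1]-P[2]);print("yaw",np.degrees(np.arctan2(X[1],X[0])),np.degrees(np.arctan2(-Y[0],Y[1])))
cs=[onz(S,284+a/7-.5,232+b/7-.5,.024)*1e3 for a,b in((404,158),(404,388))];print(cs)
# wheel clips phase
g=cv2.cvtColor(T["pixels"],cv2.COLOR_BGR2GRAY)
cx,cy=467.5,264.5
for r in(46,50,54,57):
  th=np.radians(np.arange(0,360,.5));uv=np.array([proj(T,((468+r*np.cos(t))/1e3,(264.2+r*np.sin(t))/1e3,.006)) for t in th],np.float32)
  s=cv2.remap(g,uv[:,:1],uv[:,1:],cv2.INTER_LINEAR)[:,0].astype(float)
  F=(s*np.exp(-8j*th)).sum();F16=(s*np.exp(-16j*th)).sum();print(r,"8-phase",-np.degrees(-np.angle(F))/8,abs(F),"16",np.degrees(np.angle(F16))/16,abs(F16))
a=cv2.resize(T["pixels"][184:204,308:328],(396,396),interpolation=cv2.INTER_CUBIC)
b=cv2.resize(S["pixels"][232:256,294:318],(396,396),interpolation=cv2.INTER_CUBIC)
cv2.imwrite("pics/sh.png",np.hstack([a,b]))
E
```

```text
[[701.69  74.42]
 [674.76 -47.19]
 [521.34 -15.73]
 [549.2  108.86]] [611.75  30.09] [np.float64(156.32940743182345), np.float64(124.55413761696244), np.float64(156.60767054733404), np.float64(127.6709178704366)]
yaw -12.156822971271323 -12.54767621070267
[array([714.27,  76.54,  24.  ]), array([676.3 , -44.27,  24.  ])]
46 8-phase -17.054670449649034 3478.9114661302465 16 -9.006791662432855 18441.76989763512
50 8-phase -2.9495051013232505 781.7508632978236 16 -8.850428335559764 18314.609108170007
54 8-phase 2.7479074896381497 6068.1410075546355 16 -8.833905277114654 19403.309292771104
57 8-phase 2.713823092617325 8592.755547751422 16 -8.774735980092377 17961.332895057785
```

View pics/sh.png

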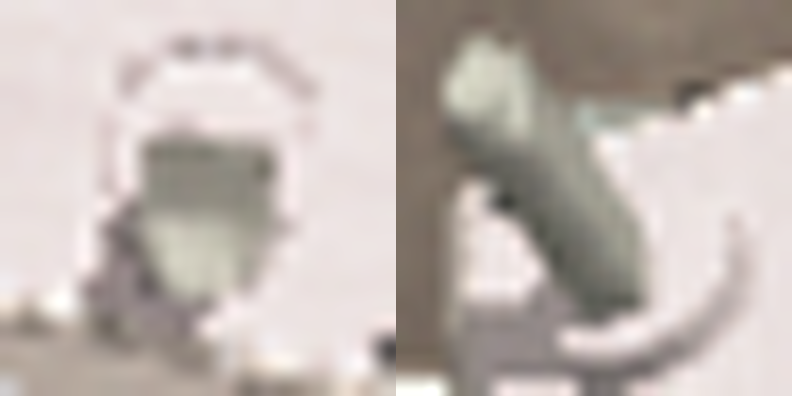

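```bash
python3 - <<'E'
from h import *
np.set_printoptions(linewidth=150)
S=ctrl.camera("side");T=ctrl.camera("top")
g=T["pixels"][...,2].astype(int);print("top R rows188.. cols312..");print(g[188:202,311:325]);
print("B");print(T["pixels"][188:202,311:325,0].astype(int))
g=S["pixels"][...,2].astype(int);print("side rows233 cols295");print(g[233:253,295:311])
E
```

```text
top R rows188.. cols312..
[[233 234 237 200 235 238 238 238 237 238 240 223 202 234]
 [232 233 233 237 238 236 233 237 237 238 236 238 229 235]
 [233 233 218 237 236 208 200 231 234 233 233 235 225 235]
 [234 234 223 241 157 137 139 134 161 163 184 235 235 237]
 [234 236 223 242 161 142 140 144 143 141 129 236 237 235]
 [235 237 212 234 158 140 144 143 142 142 166 237 238 234]
 [234 238 237 148 156 156 149 152 147 146 164 236 235 236]
 [234 239 155 134 175 201 188 190 175 160 169 202 235 237]
 [237 243 161 114 156 202 206 200 192 175 192 237 238 237]
 [238 236 161 141 127 198 212 204 204 170 211 234 235 236]
 [242 158 142 145 107 158 199 193 212 189 236 237 234 235]
 [243 164 134 145 148 145 151 160 237 241 238 236 236 237]
 [192 152 116 151 149 147 143 235 239 237 238 235 236 237]
 [179 163 148 140 158 141 149 176 207 222 241 241 236 236]]
B
[[220 222 226 183 223 228 228 227 227 228 229 205 186 220]
 [220 220 218 227 227 225 218 225 228 227 226 229 213 224]
 [220 218 198 225 221 191 181 213 217 218 218 223 206 224]
 [224 221 205 231 141 122 123 121 145 145 164 222 223 225]
 [223 225
[... 1243 characters left out ...]
 163 164 180 236 230 231 233]
 [131 126 132 207 171  90 103 111 127 149 161 163 207 232 234 235]
 [124 126 160 229 170  78  93 102 116 130 153 159 169 219 238 235]
 [117 126 165 211 229 212 143  93 104 118 133 151 160 182 239 235]
 [121 126 163 223 238 237 226 111  95 107 123 137 160 166 225 235]
 [126 127 164 209 237 236 239 180  88 103 111 131 152 164 215 236]
 [120 124 165 224 238 236 240 232 123  96 105 117 131 153 214 237]
 [123 123 167 233 241 240 241 179 142 111  98 104 115 139 209 238]
 [118 123 162 171 184 186 183 138 149 140  98  96  99 123 203 237]
 [117 125 155 141 147 143 146 147 148 145 128 132 196 228 236 236]
 [118 120 135 144 150 146 148 146 161 235 232 233 242 242 215 177]]
```

```bash
cat >> h.py <<'E'
def frame(yaw,s):
    c,k=np.cos(np.radians(yaw)),np.sin(np.radians(yaw)); xr=np.array([c,k,0]); y=np.array([-k,c,0])
    x0=.8660254*xr+np.array([0,0,.5]); a=np.array([0,0,.8660254])-.5*xr
    s=np.radians(s); x=x0*np.cos(s)+y*np.sin(s); return x,np.cross(a,x),a
E
python3 - <<'E'
from h import *
np.set_printoptions(precision=2,suppress=True,linewidth=150)
S=ctrl.camera("side");T=ctrl.camera("top")
tip=onz(T,318.3,195.2,.1563);print("tip top",tip*1e3)
a=frame(-12.3,0)[2]; 
xr=np.array([.977,-.213]);d=tip[:2]*1e3-[611.75,30.1];print("tip in rot",d@xr,d@[.213,.977])
seat=tip-.05*a
print("seat",seat*1e3,"proj top",proj(T,seat),"side",proj(S,seat),"tip side",proj(S,tip))
for s in(-15,-10,-5,0,5,10,15):
    x,y,a=frame(-12.3,s)
    e=lambda c,o,h,w:[np.array(proj(c,o+h*x+q*y)) for q in(w,-w)]
    r=[]
    for c in(T,S):
        for o,h,w in((seat,.003,.0106),(tip,.0006,.0086)):
            p,q=e(c,o,h,w); r.append(np.r_[p,q,(q-p)[1]/(q-p)[0]])
    print(s,*r)
E
```

```text
tip top [572.64  36.97 156.3 ]
tip in rot -39.670913899963004 -1.6181987288875794
seat [597.07  31.64 113.  ] proj top (np.float64(318.84656731154837), np.float64(190.37717788809906)) side (np.float64(308.0987351228533), np.float64(248.09641291487105)) tip side (np.float64(299.5106584340861), np.float64(236.16578166333073))
-15 [316.42 188.13 322.14 191.09   0.52] [315.99 193.8  320.79 196.28   0.52] [309.85 244.96 308.27 250.96  -3.79] [300.41 233.71 299.   238.58  -3.44]
-10 [316.22 188.34 322.19 190.81   0.41] [315.87 194.   320.88 196.07   0.41] [309.57 244.94 308.59 250.83  -5.99] [300.17 233.75 299.25 238.51  -5.18]
-5 [316.05 188.57 322.22 190.54   0.32] [315.77 194.2  320.95 195.86   0.32] [309.27 244.96 308.9  250.67 -15.34] [299.92 233.81 299.5  238.42 -11.03]
0 [315.9  188.8  322.22 190.26   0.23] [315.69 194.41 320.99 195.64   0.23] [308.97 244.99 309.21 250.5   22.98] [299.67 233.88 299.75 238.32  51.98]
5 [315.77 189.05 322.19 189.98   0.14] [315.63 194.63 321.02 195.41   0.15] [308.66 245.05 309.51 250.31   6.18] [299.42 233.98 300.01 238.2    7.18]
10 [315.66 189.31 322.14 189.7    0.06] [315.59 194.85 321.03 195.19   0.06] [308.35 245.13 309.8  250.1    3.42] [299.17 234.09 300.26 238.06   3.66]
15 [315.58 189.58 322.06 189.43  -0.02] [315.58 195.08 321.02 194.96  -0.02] [308.03 245.24 310.08 249.87   2.27] [298.92 234.21 300.5  237.91   2.35]
```

```bash
cat >> h.py <<'E'
def Rt(y,z):
    """tool axes from y (close line) and z"""
    z=np.array(z,float)/np.linalg.norm(z); y=np.array(y,float); y-=z*(y@z); y/=np.linalg.norm(y); return np.stack([np.cross(y,z),y,z],1)
def plan(p,Rg):
    o=ctrl.get_obs(); Rc=R.from_euler("xyz",o["eef_rot"]).as_matrix(); p=np.array(p)
    d=p-o["ee_pos"]
    rv=R.from_matrix(Rc.T@Rg).as_rotvec()
    np.set_printoptions(precision=4,suppress=True)
    print("t",o["time_s"],"turn",rv,"| shift in tool now",Rc.T@d,"| after turn",Rg.T@d,"world",d,"|d|",np.linalg.norm(d))
E
python3 - <<'E'
from h import *
a=np.radians(64.2)
plan([.4748,-.2517,.10],Rt([np.cos(a),np.sin(a),0],[0,0,-1]))
E
```

```text
t 0.6 turn [ 0.     -0.      0.0785] | shift in tool now [-0.5338 -0.612   0.1274] | after turn [-0.5802 -0.5683  0.1275] world [ 0.275  -0.7641 -0.1275] |d| 0.8220277331705537
```

```bash
python3 shift.py '[[0,0,0,0,0,0.0785],[-0.0265,-0.026,0,0,0,0],[-0.0265,-0.026,0,0,0,0],[-0.0265,-0.026,0,0,0,0],[-0.0265,-0.026,0,0,0,0],[-0.0265,-0.026,0,0,0,0],[-0.0265,-0.026,0,0,0,0],[-0.0265,-0.026,0,0,0,0],[-0.0265,-0.026,0,0,0,0],[-0.0265,-0.026,0,0,0,0]]' 0.062 15
python3 shift.py '[[-0.0265,-0.026,0,0,0,0],[-0.0265,-0.026,0,0,0,0],[-0.0265,-0.026,0,0,0,0],[-0.0265,-0.026,0,0,0,0],[-0.0265,-0.026,0,0,0,0],[-0.0265,-0.026,0,0,0,0],[-0.0265,-0.026,0.02,0,0,0],[-0.0265,-0.026,0.02,0,0,0],[-0.0265,-0.026,0.02,0,0,0],[-0.0265,-0.026,0.02,0,0,0]]'
python3 - <<'E'
from h import *
a=np.radians(64.2)
plan([.4748,-.2517,.06],Rt([np.cos(a),np.sin(a),0],[0,0,-1]))
E
```

```text
time_s: 1.6
ee_pos: [0.3129, 0.1966, 0.2277]
eef_rot: [3.141, 0.0, 2.692]
force: [0.5, -0.4, -0.5]
grip_width: 0.0622
grip_force: 0.0
time_s: 2.6
ee_pos: [0.4384, -0.1531, 0.1468]
eef_rot: [3.142, 0.001, 2.691]
force: [1.0, -0.1, 0.5]
grip_width: 0.0624
grip_force: 0.0
t 2.6 turn [ 0.      0.0006 -0.0003] | shift in tool now [-0.0756 -0.0729  0.0868] | after turn [-0.0757 -0.0729  0.0868] world [ 0.0364 -0.0986 -0.0868] |d| 0.13628250550843157
```

```bash
python3 shift.py '[[-0.025,-0.024,0.025,0,0,0],[-0.025,-0.024,0.025,0,0,0],[-0.0256,-0.0248,0.025,0,0,0],[0,0,0.012,0,0,0],[0,0,0,0,0,0],[0,0,0,0,0,0]]'
python3 - <<'E'
from h import *
a=np.radians(64.2)
plan([.4748,-.2517,.0245],Rt([np.cos(a),np.sin(a),0],[0,0,-1]))
c=ctrl.camera("top");s=ctrl.camera("side");p=ctrl.get_obs()["ee_pos"]
a=c["pixels"];i,j=map(int,proj(c,[.475,-.252,.03]));k,l=map(int,proj(s,[.475,-.252,.03]))
cv2.imwrite("pics/g1.png",np.hstack([crop(a,i,j,30,400),crop(s["pixels"],k,l,30,400)]))
E
```

```text
time_s: 3.2
ee_pos: [0.4745, -0.2493, 0.061]
eef_rot: [3.142, 0.0, 2.692]
force: [0.2, -0.2, 0.6]
grip_width: 0.062
grip_force: 0.0
t 3.2 turn [0.     0.0001 0.0005] | shift in tool now [-0.0013 -0.002   0.0365] | after turn [-0.0013 -0.002   0.0365] world [ 0.0003 -0.0024 -0.0365] |d| 0.0365809968017059
```

View pics/g1.png

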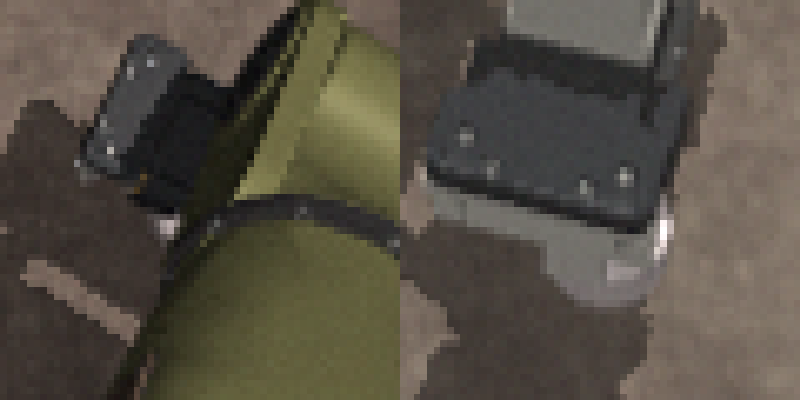

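```bash
python3 shift.py '[[-0.0013,-0.002,0.012,0,0,0],[0,0,0.012,0,0,0],[0,0,0.0122,0,0,0],[0,0,0,0,0,0],[0,0,0,0,0,0]]' 0.062 15
python3 shift.py '[[0,0,0,0,0,0],[0,0,0,0,0,0],[0,0,0,0,0,0],[0,0,0,0,0,0],[0,0,0,0,0,0],[0,0,0,0,0,0]]' 0.03 20
```

```text
time_s: 3.8
ee_pos: [0.4745, -0.2521, 0.0233]
eef_rot: [3.141, -0.001, 2.691]
force: [-0.7, -0.1, 0.2]
grip_width: 0.0621
grip_force: 0.0
time_s: 4.4
ee_pos: [0.4748, -0.2523, 0.0242]
eef_rot: [3.142, -0.0, 2.691]
force: [0.6, 0.4, 0.2]
grip_width: 0.0431
grip_force: 20.0
```

```bash
cat >> h.py <<'E'
SEAT=np.array([.595,.0324,.113]); YAW=-12.3; SP=3.
def goal(h,off=.0242,sp=None,seat=None):
    x,y,a=frame(YAW,SP if sp is None else sp); return (SEAT if seat is None else seat)+a*(h+off),Rt(x,-a)
E
python3 shift.py '[[0,0,-0.02,0,0,0],[0,0,-0.045,0,0,0],[0,0,-0.045,0,0,0],[0,0,-0.045,0,0,0],[0,0,-0.045,0,0,0],[0,0,0,0,0,0]]'
python3 - <<'E'
from h import *
print(goal(.095));plan(*goal(.095)); print(ctrl.get_obs()["qpos"])
E
```

```text
time_s: 5.0
ee_pos: [0.4763, -0.2532, 0.2304]
eef_rot: [-3.141, 0.01, 2.691]
force: [0.8, -0.6, -1.5]
grip_width: 0.043
grip_force: 20.0
(array([0.53676808, 0.04509661, 0.21623023]), array([[ 0.16845456,  0.85613582,  0.48852279],
       [ 0.98536201, -0.13310227, -0.10651519],
       [-0.02616798,  0.49931477, -0.8660254 ]]))
t 5.0 turn [-0.4257 -0.3496  1.2537] | shift in tool now [0.0755 0.2949 0.0131] | after turn [0.3045 0.0049 0.01  ] world [ 0.0604  0.2983 -0.0142] |d| 0.30470827268871703
[-0.5565  0.2687  1.554  -0.      1.3091 -1.6771]
```

```bash
python3 shift.py '[[0,0,0,-0.04257,-0.03496,0.12537],[0,0,0,-0.04257,-0.03496,0.12537],[0,0,0,-0.04257,-0.03496,0.12537],[0,0,0,-0.04257,-0.03496,0.12537],[0,0,0,-0.04257,-0.03496,0.12537],[0,0,0,-0.04257,-0.03496,0.12537],[0,0,0,-0.04257,-0.03496,0.12537],[0,0,0,-0.04257,-0.03496,0.12537],[0,0,0,-0.04257,-0.03496,0.12537],[0,0,0,-0.04257,-0.03496,0.12537]]'
python3 shift.py '[[0.038,0,0,0,0,0],[0.038,0,0,0,0,0],[0.038,0,0,0,0,0],[0.038,0,0,0,0,0],[0.038,0,0,0,0,0],[0.038,0,0,0,0,0],[0.038,0.0025,0.005,0,0,0],[0.038,0.0025,0.005,0,0,0],[0,0,0,0,0,0],[0,0,0,0,0,0]]'
python3 - <<'E'
from h import *
plan(*goal(.075)); print(ctrl.get_obs()["qpos"])
T=ctrl.camera("top");S=ctrl.camera("side")
i,j=map(int,proj(T,SEAT+[0,0,.03]));k,l=map(int,proj(S,SEAT+[-.02,0,.04]))
cv2.imwrite("pics/g2.png",np.hstack([crop(T["pixels"],i,j,25,400),crop(S["pixels"],k,l,25,400)])); print(i,j,k,l)
E
```

```text
time_s: 6.0
ee_pos: [0.4743, -0.2523, 0.2233]
eef_rot: [2.627, 0.021, 1.396]
force: [0.7, -0.0, 0.2]
grip_width: 0.0431
grip_force: 20.0
time_s: 7.0
ee_pos: [0.5347, 0.0462, 0.2101]
eef_rot: [2.629, 0.023, 1.404]
force: [-0.2, -0.5, -1.9]
grip_width: 0.0431
grip_force: 20.0
t 7.0 turn [-0.0107 -0.0038  0.0002] | shift in tool now [-0.0009  0.0052  0.0158] | after turn [-0.0009  0.005   0.0158] world [ 0.0119 -0.0032 -0.0112] |d| 0.016623054216090782
[ 0.0832  0.0631  1.9225 -0.2276  0.6741  0.3877]
319 189 300 238
```

View pics/g2.png

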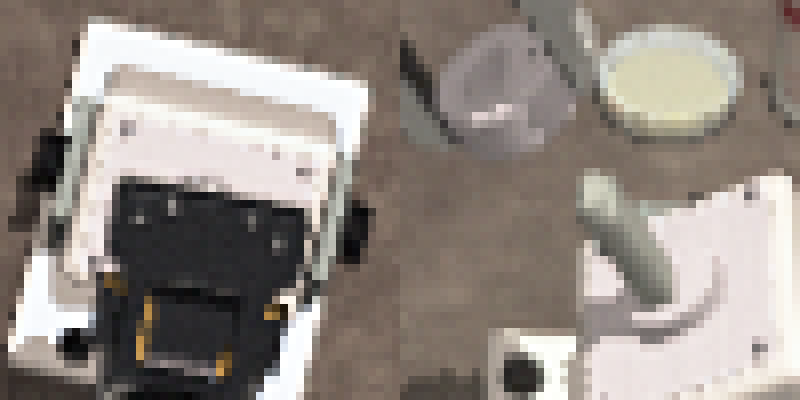

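```bash
python3 - <<'E'
from h import *
np.set_printoptions(precision=2,suppress=True)
S=ctrl.camera("side");T=ctrl.camera("top")
def sil(c,h,sgn,s=0):
    x,y,a=frame(YAW,s); P=SEAT+a*h; v=np.array(c["extrinsics"])[:3,3]-P; n=np.cross(a,v); n/=np.linalg.norm(n); return np.array(proj(c,P+sgn*.011*n))
for h in(.01,.02,.03): print(h,"S",sil(S,h,1),sil(S,h,-1),"T",sil(T,h,1),sil(T,h,-1))
for s in(-5,0,5,10):
    x,y,a=frame(YAW,s); print(s,[np.array(proj(S,SEAT+a*h+.003*x+q*.0106*y)) for h in(.01,.025) for q in(1,-1)])
# spacer in hand, side: expected rim centres
o=ctrl.get_obs();z=R.from_euler("xyz",o["eef_rot"]).as_matrix()[:,2]
b=o["ee_pos"]+z*.0242; print("under",b*1e3,proj(S,b),"top",proj(S,b-z*.02))
x,y,a=frame(YAW,0); d=b-SEAT;print("in shaft frame",d@x*1e3,d@y*1e3,d@a*1e3)
n=np.cross(z,np.array(S["extrinsics"])[:3,3]-b);n/=np.linalg.norm(n);print("sides",proj(S,b+.022*n),proj(S,b-.022*n))
th=np.linspace(0,6.28,60)
E0=np.array([proj(S,b+.022*(np.cos(t)*x+np.sin(t)*y)) for t in th]);print("ellipse bounds",E0.min(0),E0.max(0))
i=S["pixels"][213:236,300:326,2].astype(int);print(i)
E
```

```text
0.01 S [308.92 243.28] [302.29 248.04] T [315.14 191.56] [321.88 192.31]
0.02 S [307.23 240.91] [300.57 245.69] T [315.01 192.51] [321.79 193.27]
0.03 S [305.52 238.51] [298.83 243.31] T [314.87 193.48] [321.7  194.24]
-5 [array([306.8 , 242.52]), array([306.39, 248.23]), array([304.26, 238.96]), array([303.81, 244.66])]
0 [array([306.49, 242.56]), array([306.7 , 248.05]), array([303.95, 239.  ]), array([304.12, 244.49])]
5 [array([306.18, 242.62]), array([307.  , 247.86]), array([303.64, 239.07]), array([304.43, 244.29])]
10 [array([305.87, 242.7 ]), array([307.29, 247.65]), array([303.33, 239.15]), array([304.72, 244.08])]
under [546.53  42.07 190.04] (np.float64(289.7681800691918), np.float64(226.5314478358746)) top (np.float64(286.10211385403665), np.float64(221.37609033561915))
in shaft frame -4.271605753015842 -0.8816025794707767 91.42843836985828
sides (np.float64(282.8495007243938), np.float64(231.4408904095607)) (np.float64(296.6929983866809), np.float64(221.6176490935635))
ellipse bounds [282.36 220.22] [297.28 232.98]
[[139 134 131 126 121 123 124 127 123 126 131 129 124 1
[... 1752 characters left out ...]
19 128 124
  125 125 122 121 124 116 118 118]
 [125 123 124 116  88  88 103 112 110 110 114 100 109 130 123 132 128 127
  129 125 127 126 127 132 132 125]
 [116 125 125 128 115 121 124 130 129 128 125 123 127 143 141 134 134 129
  130 133 130 127 129 135 132 124]
 [116 121 117 123 127 131 137 142 143 142 137 139 140 137 136 134 134 130
  131 135 132 127 127 134 138 130]
 [122 120 119 122 124 126 132 140 142 150 142 141 132 135 134 130 132 129
  131 127 127 126 121 125 129 130]
 [131 137 124 127 125 125 125 129 136 139 135 133 129 131 132 133 131 130
  127 126 136 162 167 114 122 123]
 [193 164 131 124 123 122 124 125 129 133 133 132 129 128 133 137 129 134
  158 209 246 247 251 235 120 125]]
```

```bash
sed -i 's/^SEAT=.*/SEAT=np.array([.5953,.0325,.113]); YAW=-12.3; SP=5./' h.py
python3 - <<'E'
from h import *
plan(*goal(.060))
E
```

```text
t 7.2 turn [-0.0091 -0.0027 -0.0378] | shift in tool now [0.0008 0.0046 0.0315] | after turn [0.0007 0.0044 0.0316] world [ 0.0193 -0.0031 -0.0252] |d| 0.03187133289380636
```

```bash
python3 shift.py '[[0,0,0,-0.009,-0.0027,-0.0378],[0.0007,0.0044,0.01,0,0,0],[0,0,0.01,0,0,0],[0,0,0.0115,0,0,0],[0,0,0,0,0,0],[0,0,0,0,0,0],[0,0,0,0,0,0]]'
python3 - <<'E'
from h import *
plan(*goal(.052));print(ctrl.get_obs()["force"],ctrl.get_obs()["moment"])
S=ctrl.camera("side");T=ctrl.camera("top")
cv2.imwrite("pics/g3.png",np.hstack([crop(S["pixels"],300,238,20,500)]))
E
```

```text
time_s: 7.9
ee_pos: [0.5544, 0.0426, 0.1862]
eef_rot: [2.619, 0.043, 1.433]
force: [0.5, 0.8, -0.5]
grip_width: 0.0427
grip_force: 20.0
t 7.9 turn [ 0.0002 -0.0008  0.0012] | shift in tool now [-0.0011 -0.0002  0.0082] | after turn [-0.0011 -0.0002  0.0083] world [ 0.0037 -0.0019 -0.0072] |d| 0.008325578665269954
[ 0.5076  0.7803 -0.4986] [-0.0126  0.3171  0.0122]
```

View pics/g3.png

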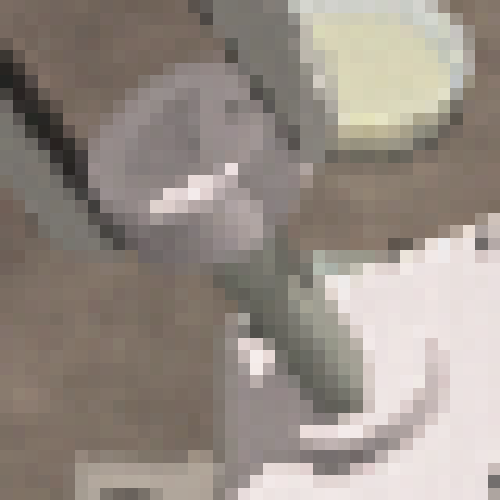

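```bash
python3 shift.py '[[-0.0011,0,0.004,0,0,0],[0,0,0.004,0,0,0],[0,0,0.002,0,0,0],[0,0,0.002,0,0,0],[0,0,0.002,0,0,0],[0,0,0,0,0,0]]'
python3 - <<'E'
from h import *
plan(*goal(.0));print(ctrl.get_obs()["force"],ctrl.get_obs()["moment"])
E
```

```text
time_s: 8.6
ee_pos: [0.5611, 0.0399, 0.1737]
eef_rot: [2.62, 0.044, 1.433]
force: [0.6, 0.4, -0.8]
grip_width: 0.0429
grip_force: 20.0
t 8.6 turn [-0.0003 -0.0007  0.0013] | shift in tool now [0.     0.     0.0459] | after turn [0.     0.     0.0459] world [ 0.0224 -0.0048 -0.0397] |d| 0.04585726703975731
[ 0.626   0.4264 -0.8274] [-0.0333  0.3693  0.0224]
```

Entered ~4 mm over the taper without contact. Continue carefully.

```bash
python3 shift.py '[[0,0,0.002,0,0,0],[0,0,0.002,0,0,0],[0,0,0.002,0,0,0],[0,0,0,0,0,0]]'
python3 - <<'E'
from h import *
plan(*goal(.0));o=ctrl.get_obs();Q=R.from_euler("xyz",o["eef_rot"]).as_matrix().T;print("tool F",Q@o["force"],Q@o["moment"])
E
```

```text
time_s: 9.0
ee_pos: [0.564, 0.0393, 0.1685]
eef_rot: [2.62, 0.044, 1.433]
force: [-0.8, -0.1, -1.0]
grip_width: 0.0429
grip_force: 20.0
t 9.0 turn [-0.0003 -0.0007  0.0012] | shift in tool now [0.     0.     0.0399] | after turn [0.     0.     0.0399] world [ 0.0195 -0.0042 -0.0345] |d| 0.03985973086206855
tool F [-0.1268 -1.2019  0.4554] [ 0.3819 -0.0093 -0.0406]
```

```bash
python3 shift.py '[[0,0,0.003,0,0,0],[0,0,0.003,0,0,0],[0,0,0.003,0,0,0],[0,0,0.003,0,0,0],[0,0,0,0,0,0]]'
python3 - <<'E'
from h import *
plan(*goal(.0));o=ctrl.get_obs();Q=R.from_euler("xyz",o["eef_rot"]).as_matrix().T;print("tool F",Q@o["force"],Q@o["moment"])
E
cat > f.py <<'E'
from h import *
plan(*goal(.0));o=ctrl.get_obs();Q=R.from_euler("xyz",o["eef_rot"]).as_matrix().T;print("tool F",Q@o["force"],Q@o["moment"])
E
```

```text
time_s: 9.5
ee_pos: [0.5699, 0.038, 0.1579]
eef_rot: [2.62, 0.044, 1.433]
force: [-0.6, 0.3, -0.2]
grip_width: 0.0434
grip_force: 20.0
t 9.5 turn [-0.0005 -0.0006  0.0013] | shift in tool now [0.     0.0001 0.0277] | after turn [0.     0.0001 0.0277] world [ 0.0136 -0.0029 -0.0239] |d| 0.027681620905940202
tool F [ 0.2214 -0.6177 -0.1286] [ 0.3385 -0.0665 -0.034 ]
```

```bash
python3 shift.py '[[0,0,0.003,0,0,0],[0,0,0.003,0,0,0],[0,0,0.003,0,0,0],[0,0,0.003,0,0,0],[0,0,0.003,0,0,0],[0,0,0.003,0,0,0],[0,0,0.002,0,0,0],[0,0,0,0,0,0]]'; python3 f.py
python3 shift.py '[[0,0,0.002,0,0,0],[0,0,0.002,0,0,0],[0,0,0,0,0,0]]'; python3 f.py
```

```text
time_s: 10.3
ee_pos: [0.5796, 0.0359, 0.1408]
eef_rot: [2.62, 0.044, 1.433]
force: [-0.4, 0.3, -1.1]
grip_width: 0.0431
grip_force: 20.0
t 10.3 turn [-0.0003 -0.0007  0.0011] | shift in tool now [0.     0.     0.0079] | after turn [0.     0.     0.0079] world [ 0.0039 -0.0008 -0.0068] |d| 0.007867876357506175
tool F [ 0.2665 -0.8751  0.7132] [ 0.4156 -0.0218  0.0025]
time_s: 10.6
ee_pos: [0.5816, 0.0355, 0.1374]
eef_rot: [2.62, 0.044, 1.433]
force: [0.7, -0.8, -1.1]
grip_width: 0.0429
grip_force: 20.0
t 10.6 turn [-0.0001 -0.0007  0.0012] | shift in tool now [ 0.     -0.      0.0039] | after turn [ 0.     -0.      0.0039] world [ 0.0019 -0.0004 -0.0034] |d| 0.003935450175951428
tool F [-0.636   0.0861  1.3909] [ 0.3627 -0.0276 -0.0849]
```

Now 1 mm steps until contact with the boss.

```bash
python3 shift.py '[[0,0,0.001,0,0,0],[0,0,0.001,0,0,0],[0,0,0.001,0,0,0],[0,0,0,0,0,0]]'; python3 f.py|tail -1
python3 shift.py '[[0,0,0.001,0,0,0],[0,0,0,0,0,0]]'; python3 f.py
```

```text
time_s: 11.0
ee_pos: [0.583, 0.0352, 0.1349]
eef_rot: [2.62, 0.044, 1.433]
force: [0.4, 0.1, -0.9]
grip_width: 0.0431
grip_force: 20.0
tool F [ 0.221  -0.1399  0.9072] [ 0.3587 -0.053  -0.064 ]
time_s: 11.2
ee_pos: [0.5835, 0.0351, 0.1341]
eef_rot: [2.62, 0.044, 1.433]
force: [0.1, 0.5, -0.0]
grip_width: 0.043
grip_force: 20.0
t 11.2 turn [-0.     -0.0007  0.0012] | shift in tool now [-0.     -0.0001  0.0001] | after turn [-0.     -0.0001  0.0001] world [-0.     -0.     -0.0001] |d| 0.00010721201704569503
tool F [ 0.5168 -0.0043  0.0225] [ 0.3052 -0.026  -0.0567]
```

```bash
python3 shift.py '[[0,0,0.001,0,0,0],[0,0,0,0,0,0]]'; python3 f.py|tail -1
python3 shift.py '[[0,0,0.0007,0,0,0],[0,0,0,0,0,0]]'; python3 f.py
```

```text
time_s: 11.4
ee_pos: [0.584, 0.035, 0.1335]
eef_rot: [2.62, 0.044, 1.433]
force: [-3.5, 1.3, 1.7]
grip_width: 0.043
grip_force: 20.0
tool F [ 0.7281 -2.3406 -3.3373] [ 0.6404 -0.0305 -0.0561]
time_s: 11.6
ee_pos: [0.5841, 0.0351, 0.1334]
eef_rot: [2.62, 0.044, 1.433]
force: [-13.7, 2.5, 14.2]
grip_width: 0.0431
grip_force: 20.0
t 11.6 turn [ 0.0001 -0.0006  0.0012] | shift in tool now [-0.0001 -0.0003 -0.0008] | after turn [-0.0001 -0.0003 -0.0008] world [-0.0006  0.      0.0006] |d| 0.0008376534325298609
tool F [ -0.0171  -4.9887 -19.2497] [ 1.5804 -0.231   0.0122]
```

```bash
python3 shift.py '[[0,0,-0.0005,0,0,0],[0,0,0,0,0,0],[0,0,0,0,0,0],[0,0,0,0,0,0]]' 0.06
python3 shift.py '[[0,0,-0.01,0,0,0],[0,0,-0.02,0,0,0],[0,0,-0.03,0,0,0],[0,0,-0.04,0,0,0],[0,0,-0.04,0,0,0],[0,0,0,0,0,0]]'
python3 - <<'E'
from h import *
S=ctrl.camera("side");T=ctrl.camera("top")
cv2.imwrite("pics/g4.png",np.hstack([crop(T["pixels"],319,191,20,400),crop(S["pixels"],304,245,20,400)]))
a=np.radians(20.5)
p,G=[.4683,.2641,.10],Rt([np.cos(a),np.sin(a),0],[0,0,-1])
plan(p,G)
E
```

```text
time_s: 12.0
ee_pos: [0.5842, 0.0349, 0.133]
eef_rot: [2.62, 0.044, 1.433]
force: [0.9, 0.3, -0.1]
grip_width: 0.0601
grip_force: 0.0
time_s: 12.6
ee_pos: [0.5154, 0.0504, 0.2598]
eef_rot: [2.612, 0.041, 1.434]
force: [-0.0, -1.2, -0.5]
grip_width: 0.0597
grip_force: 0.0
t 12.7 turn [ 0.5023  0.1707 -0.4723] | shift in tool now [ 0.2122 -0.1391  0.0885] | after turn [0.2172 0.0307 0.1552] world [-0.0473  0.2142 -0.1552] |d| 0.26868996908729265
```

View pics/g4.png

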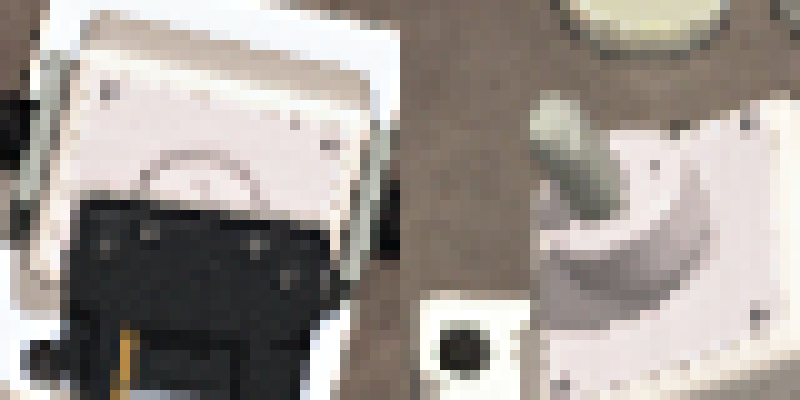

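```bash
python3 shift.py '[[0,0,0,0.1005,0.0341,-0.0945],[0,0,0,0.1005,0.0341,-0.0945],[0,0,0,0.1005,0.0341,-0.0945],[0,0,0,0.1005,0.0341,-0.0945],[0,0,0,0.1005,0.0341,-0.0945],[0.036,0.005,0,0,0,0],[0.036,0.005,0,0,0,0],[0.036,0.005,0,0,0,0],[0.036,0.005,0,0,0,0]]' 0.06
python3 shift.py '[[0.036,0.005,0.03,0,0,0],[0.036,0.005,0.03,0,0,0],[0,0,0.03,0,0,0],[0,0,0.03,0,0,0],[0,0,0.03,0,0,0],[0,0,0,0,0,0],[0,0,0,0,0,0]]'
python3 - <<'E'
from h import *
a=np.radians(20.5)
plan([.4683,.2641,.033],Rt([np.cos(a),np.sin(a),0],[0,0,-1]))
E
```

```text
time_s: 13.6
ee_pos: [0.4836, 0.1927, 0.2525]
eef_rot: [-3.137, -0.0, 1.928]
force: [0.2, 0.2, -0.2]
grip_width: 0.0598
grip_force: 0.0
time_s: 14.3
ee_pos: [0.4679, 0.2624, 0.104]
eef_rot: [-3.138, -0.0, 1.928]
force: [0.7, -0.3, -0.1]
grip_width: 0.0601
grip_force: 0.0
t 14.3 turn [-0.0039 -0.0001 -0.0006] | shift in tool now [0.0015 0.0013 0.071 ] | after turn [0.0015 0.001  0.071 ] world [ 0.0004  0.0017 -0.071 ] |d| 0.07101474778247688
```

```bash
python3 shift.py '[[0.0015,0.001,0.02,-0.0039,0,0],[0,0,0.02,0,0,0],[0,0,0.015,0,0,0],[0,0,0.01,0,0,0],[0,0,0.0055,0,0,0],[0,0,0,0,0,0],[0,0,0,0,0,0]]'
python3 shift.py '[[0,0,0,0,0,0],[0,0,0,0,0,0],[0,0,0,0,0,0],[0,0,0,0,0,0],[0,0,0,0,0,0],[0,0,0,0,0,0]]' 0.025 20
```

```text
time_s: 15.0
ee_pos: [0.4688, 0.2645, 0.0346]
eef_rot: [3.139, -0.0, 1.928]
force: [-0.9, -0.2, 0.1]
grip_width: 0.0601
grip_force: 0.0
time_s: 15.6
ee_pos: [0.4684, 0.2643, 0.034]
eef_rot: [3.14, -0.0, 1.928]
force: [-2.0, -1.2, 5.1]
grip_width: 0.0352
grip_force: 20.0
```

```bash
python3 shift.py '[[0,0,-0.02,0,0,0],[0,0,-0.045,0,0,0],[0,0,-0.045,0,0,0],[0,0,-0.045,0,0,0],[0,0,-0.045,0,0,0],[0,0,-0.02,0,0,0],[0,0,0,0,0,0]]'
python3 - <<'E'
from h import *
plan(*goal(.09,.034))
E
```

```text
time_s: 16.3
ee_pos: [0.4687, 0.2645, 0.2566]
eef_rot: [3.135, -0.001, 1.928]
force: [-0.1, 0.2, -2.2]
grip_width: 0.0349
grip_force: 20.0
t 16.3 turn [-0.4937 -0.1734  0.4728] | shift in tool now [-0.2281 -0.015   0.0359] | after turn [-0.2058  0.0604  0.0869] world [ 0.066  -0.2188 -0.0362] |d| 0.23136475923020214
```

```bash
python3 shift.py '[[0,0,0,-0.0987,-0.0347,0.0946],[0,0,0,-0.0987,-0.0347,0.0946],[0,0,0,-0.0987,-0.0347,0.0946],[0,0,0,-0.0987,-0.0347,0.0946],[0,0,0,-0.0987,-0.0347,0.0946],[-0.0343,0.01,0,0,0,0],[-0.0343,0.01,0,0,0,0],[-0.0343,0.01,0,0,0,0],[-0.0343,0.01,0,0,0,0],[-0.0343,0.01,0,0,0,0]]'
python3 shift.py '[[-0.0343,0.01,0,0,0,0],[0,0,0.025,0,0,0],[0,0,0.025,0,0,0],[0,0,0.025,0,0,0],[0,0,0.01,0,0,0],[0,0,0,0,0,0],[0,0,0,0,0,0]]'
python3 - <<'E'
from h import *
plan(*goal(.058,.034))
S=ctrl.camera("side")
cv2.imwrite("pics/g5.png",crop(S["pixels"],297,232,26,560))
E
```

```text
time_s: 17.3
ee_pos: [0.4869, 0.0883, 0.2847]
eef_rot: [2.627, 0.047, 1.433]
force: [1.0, 0.1, -0.9]
grip_width: 0.035
grip_force: 20.0
time_s: 18.0
ee_pos: [0.5323, 0.0456, 0.2194]
eef_rot: [2.625, 0.047, 1.432]
force: [0.2, 0.7, -1.2]
grip_width: 0.035
grip_force: 20.0
t 18.0 turn [-0.0049  0.0024  0.0019] | shift in tool now [0.0004 0.0027 0.0323] | after turn [0.0004 0.0026 0.0323] world [ 0.018  -0.0033 -0.0267] |d| 0.032396999711755955
```

View pics/g5.png

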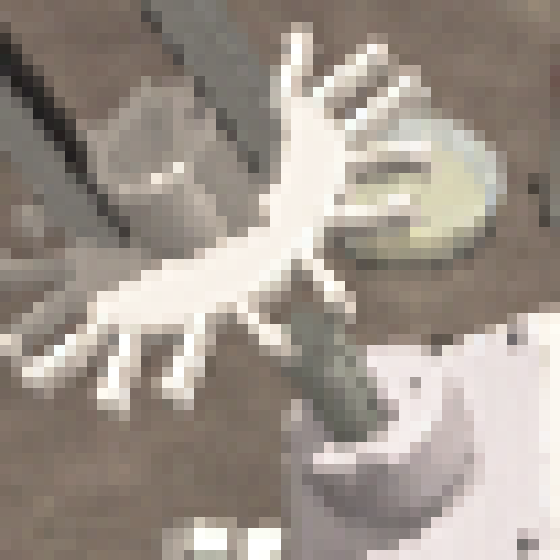

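```bash
sed -i 's/goal(.0)/goal(.02,.034)/' f.py; python3 shift.py '[[0,0,0,-0.0049,0.0024,0.0019],[0.0004,0.0026,0.01,0,0,0],[0,0,0.01,0,0,0],[0,0,0.008,0,0,0],[0,0,0.004,0,0,0],[0,0,0,0,0,0],[0,0,0,0,0,0]]'; python3 f.py
```

```text
time_s: 18.75
ee_pos: [0.5505, 0.0422, 0.1928]
eef_rot: [2.619, 0.044, 1.431]
force: [-0.1, -0.4, -1.4]
grip_width: 0.035
grip_force: 20.0
t 18.75 turn [ 0.0001  0.0001 -0.0003] | shift in tool now [ 0.0001 -0.0002  0.038 ] | after turn [ 0.0001 -0.0002  0.038 ] world [ 0.0184 -0.0039 -0.033 ] |d| 0.038009347929922735
tool F [-0.3899 -0.732   1.2579] [ 0.3954 -0.0321 -0.0605]
```

```bash
python3 shift.py '[[0,0,0.003,0,0,0],[0,0,0.003,0,0,0],[0,0,0.002,0,0,0],[0,0,0.002,0,0,0],[0,0,0.002,0,0,0],[0,0,0,0,0,0]]'; python3 f.py
python3 shift.py '[[0,0,0.0015,0,0,0],[0,0,0.0015,0,0,0],[0,0,0.0015,0,0,0],[0,0,0,0,0,0]]'; python3 f.py
```

```text
time_s: 19.35
ee_pos: [0.5564, 0.0409, 0.1821]
eef_rot: [2.62, 0.044, 1.431]
force: [-0.3, -0.1, -1.5]
grip_width: 0.035
grip_force: 20.0
t 19.35 turn [-0.0001  0.0002 -0.0003] | shift in tool now [ 0.0001 -0.0001  0.0258] | after turn [ 0.0001 -0.0001  0.0258] world [ 0.0126 -0.0026 -0.0224] |d| 0.025778163499306356
tool F [-0.1149 -1.0189  1.1292] [ 0.3865 -0.0376 -0.0564]
time_s: 19.75
ee_pos: [0.5587, 0.0405, 0.1785]
eef_rot: [2.619, 0.043, 1.432]
force: [-0.1, 1.9, -0.6]
grip_width: 0.0353
grip_force: 20.0
t 19.75 turn [ 0.0006 -0.0002 -0.0004] | shift in tool now [-0.     -0.0003  0.0215] | after turn [-0.     -0.0003  0.0215] world [ 0.0102 -0.0023 -0.0187] |d| 0.021452265480831498
tool F [ 1.9199 -0.5959  0.2157] [ 0.2827  0.4579 -0.0627]
```

```bash
python3 shift.py '[[0.0006,0,0,0,0,0],[0,0,0.001,0,0,0],[0,0,0.001,0,0,0],[0,0,0,0,0,0]]'; python3 f.py
python3 shift.py '[[0,0,0.001,0,0,0],[0,0,0.001,0,0,0],[0,0,0,0,0,0]]'; python3 f.py
```

```text
time_s: 20.15
ee_pos: [0.5596, 0.0407, 0.1766]
eef_rot: [2.62, 0.044, 1.431]
force: [-0.3, 0.3, -2.0]
grip_width: 0.0348
grip_force: 20.0
t 20.15 turn [-0.      0.0002 -0.0003] | shift in tool now [-0.0004 -0.0001  0.0194] | after turn [-0.0004 -0.0001  0.0194] world [ 0.0094 -0.0025 -0.0168] |d| 0.019409719441131696
tool F [ 0.3011 -1.2445  1.5275] [ 0.4147  0.0129 -0.0318]
time_s: 20.45
ee_pos: [0.5606, 0.0405, 0.1749]
eef_rot: [2.62, 0.044, 1.431]
force: [0.2, -0.1, -1.4]
grip_width: 0.0352
grip_force: 20.0
t 20.45 turn [ 0.      0.0002 -0.0003] | shift in tool now [-0.0004 -0.0001  0.0174] | after turn [-0.0004 -0.0001  0.0174] world [ 0.0084 -0.0023 -0.0151] |d| 0.017401089474662977
tool F [ 0.0233 -0.5152  1.3672] [ 0.4081 -0.0615 -0.0598]
```

Contact relieved; continue down.

```bash
python3 shift.py '[[0.0003,0,0.001,0,0,0],[0,0,0.002,0,0,0],[0,0,0.002,0,0,0],[0,0,0,0,0,0]]'; python3 f.py
python3 shift.py '[[0,0,0.002,0,0,0],[0,0,0.002,0,0,0],[0,0,0.002,0,0,0],[0,0,0,0,0,0]]'; python3 f.py
```

```text
time_s: 20.85
ee_pos: [0.5631, 0.0403, 0.1704]
eef_rot: [2.62, 0.044, 1.431]
force: [-0.5, -0.3, -1.2]
grip_width: 0.0352
grip_force: 20.0
t 20.85 turn [-0.0001  0.0002 -0.0003] | shift in tool now [-0.0008 -0.      0.0122] | after turn [-0.0008 -0.      0.0122] world [ 0.0059 -0.0021 -0.0106] |d| 0.012268453522756066
tool F [-0.3169 -0.9852  0.8448] [ 0.4124  0.0164 -0.0269]
time_s: 21.25
ee_pos: [0.566, 0.0397, 0.1652]
eef_rot: [2.62, 0.044, 1.431]
force: [-0.9, 1.1, -1.9]
grip_width: 0.035
grip_force: 20.0
t 21.25 turn [-0.0002  0.0002 -0.0003] | shift in tool now [-0.0008 -0.      0.0063] | after turn [-0.0008 -0.      0.0063] world [ 0.0029 -0.0014 -0.0054] |d| 0.0063079501943824985
tool F [ 1.04   -1.8242  1.1349] [ 0.3923 -0.0439 -0.0454]
```

```bash
python3 shift.py '[[0,0,0.002,0,0,0],[0,0,0.002,0,0,0],[0,0,0.001,0,0,0],[0,0,0,0,0,0]]'; python3 f.py
python3 shift.py '[[0,0,0.001,0,0,0],[0,0,0,0,0,0]]'; python3 f.py|tail -1
python3 shift.py '[[0,0,0.0007,0,0,0],[0,0,0,0,0,0]]'; python3 f.py
```

```text
time_s: 21.65
ee_pos: [0.5684, 0.0392, 0.161]
eef_rot: [2.62, 0.044, 1.431]
force: [0.6, 0.2, -0.5]
grip_width: 0.0351
grip_force: 20.0
t 21.65 turn [-0.      0.0002 -0.0003] | shift in tool now [-0.0008 -0.0001  0.0014] | after turn [-0.0008 -0.0001  0.0014] world [ 0.0005 -0.0009 -0.0012] |d| 0.001591406249598577
tool F [0.3243 0.2976 0.7114] [ 0.4208 -0.0267 -0.027 ]
time_s: 21.85
ee_pos: [0.5689, 0.0391, 0.1603]
eef_rot: [2.619, 0.044, 1.431]
force: [-0.3, 0.6, -0.7]
grip_width: 0.0351
grip_force: 20.0
tool F [ 0.5935 -0.6235  0.3859] [0.3784 0.0489 0.0031]
time_s: 22.05
ee_pos: [0.5693, 0.039, 0.1597]
eef_rot: [2.619, 0.044, 1.431]
force: [-0.4, 0.3, -1.7]
grip_width: 0.0349
grip_force: 20.0
t 22.05 turn [ 0.0003  0.0001 -0.0003] | shift in tool now [-0.0008 -0.0002 -0.0002] | after turn [-0.0008 -0.0002 -0.0002] world [-0.0004 -0.0007  0.0001] |d| 0.0008341286690944895
tool F [ 0.3282 -1.2513  1.2558] [ 0.413  -0.0343 -0.0458]
```

```bash
python3 shift.py '[[0,0,0.0008,0,0,0],[0,0,0,0,0,0]]'; python3 f.py
python3 shift.py '[[0,0,0.0007,0,0,0],[0,0,0,0,0,0]]'; python3 f.py
```

```text
time_s: 22.25
ee_pos: [0.5696, 0.039, 0.1593]
eef_rot: [2.619, 0.043, 1.431]
force: [-5.6, 1.6, 4.3]
grip_width: 0.0352
grip_force: 20.0
t 22.25 turn [ 0.0004  0.0001 -0.0003] | shift in tool now [-0.0008 -0.0003 -0.0006] | after turn [-0.0008 -0.0003 -0.0006] world [-0.0007 -0.0007  0.0004] |d| 0.0010818322614233578
tool F [ 0.6275 -2.8438 -6.5929] [ 0.8385 -0.0416 -0.0467]
time_s: 22.45
ee_pos: [0.5697, 0.039, 0.1593]
eef_rot: [2.619, 0.044, 1.431]
force: [-16.8, 2.2, 15.0]
grip_width: 0.0352
grip_force: 20.0
t 22.45 turn [ 0.0004  0.0002 -0.0003] | shift in tool now [-0.0009 -0.0003 -0.0007] | after turn [-0.0009 -0.0003 -0.0007] world [-0.0007 -0.0008  0.0005] |d| 0.001179351302860381
tool F [ -0.7778  -7.2146 -21.4471] [ 1.8013 -0.3068 -0.0296]
```

```bash
python3 shift.py '[[0,0,-0.0007,0,0,0],[0,0,0,0,0,0],[0,0,0,0,0,0],[0,0,0,0,0,0]]' 0.056
python3 shift.py '[[0,0,-0.01,0,0,0],[0,0,-0.02,0,0,0],[0,0,-0.03,0,0,0],[0,0,-0.04,0,0,0],[0,0,-0.04,0,0,0],[0,-0.04,0,0,0,0],[0,-0.04,0,0,0,0],[0,0,0,0,0,0]]'
python3 - <<'E'
from h import *
S=ctrl.camera("side");T=ctrl.camera("top")
cv2.imwrite("pics/g6.png",np.hstack([crop(T["pixels"],319,191,26,400),crop(S["pixels"],304,243,26,400)]))
E
```

```text
time_s: 22.85
ee_pos: [0.5697, 0.0389, 0.159]
eef_rot: [2.619, 0.044, 1.431]
force: [-0.6, -0.5, -0.2]
grip_width: 0.0559
grip_force: 0.0
time_s: 23.65
ee_pos: [0.4286, 0.0619, 0.2383]
eef_rot: [2.622, 0.044, 1.432]
force: [0.1, 0.3, -0.2]
grip_width: 0.0561
grip_force: 0.0
```

View pics/g6.png

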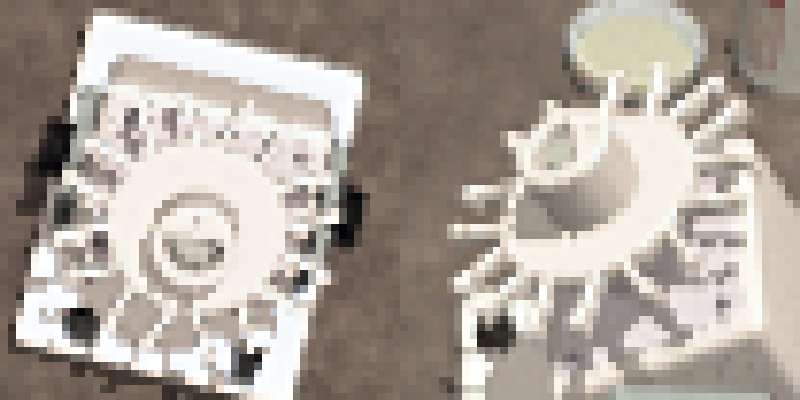

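The pictures show the wheel seated on the shaft. In the top view (crop about 195,235) the shaft tip stands just inside the hub, and the arm is clear.

```bash
python3 -c "
from station import ctrl
print(ctrl.hand_in())"
```

```text
the job is handed in; nothing more can be done
None
```

The spacer and then the wheel are on the shaft with flats matched, each pushed home until it stopped (about 20 N), then released; the arm is clear, the bystanders were not touched, and I handed the job in at about 24 s (no verdict was returned).

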